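# Stack the palette dishes for the night

### The job

Stack the porcelain palette dishes away in the round wooden stand, building up from the stand one piece at a time: the blue dish in the stand's well, the yellow dish on the blue one, the red dish on the yellow one, and the white lid with the knob on top. Each piece must sit upright and fully home, its foot inside the mouth below, before you let it go and fetch the next. Leave the green dish, which is still in use, and the jars, the cup and the eraser where they stand.

Things in the scene. Friction and masses are not known exactly. Their poses are not given: they have to be found in the camera images.
- dish_blue: loose round dish, blue wall over a white base and blue colour cake inside; lowest of the stack. All dishes alike: 60 mm wide, 36 high; foot 46 wide, 6 high, bevelled; mouth 52 wide, wall 4, cake 14 below the rim. Another foot drops 6 into the mouth, 3 play all round, body resting on the rim, its origin 30 above this one. 0.08 to 0.17 kg. Origin: centre of underside, z up; starts upright.
- dish_yellow: loose round dish, yellow wall over a white base and yellow colour cake inside; goes on the blue one. All dishes alike: 60 mm wide, 36 high; foot 46 wide, 6 high, bevelled; mouth 52 wide, wall 4, cake 14 below the rim. Another foot drops 6 into the mouth, 3 play all round, body resting on the rim, its origin 30 above this one. 0.08 to 0.17 kg. Origin: centre of underside, z up; starts upright.
- dish_red: loose round dish, red wall over a white base and red colour cake inside; goes on the yellow one. All dishes alike: 60 mm wide, 36 high; foot 46 wide, 6 high, bevelled; mouth 52 wide, wall 4, cake 14 below the rim. Another foot drops 6 into the mouth, 3 play all round, body resting on the rim, its origin 30 above this one. 0.08 to 0.17 kg. Origin: centre of underside, z up; starts upright.
- dish_green: loose round dish, green wall over a white base and green colour cake inside; to be left alone. All dishes alike: 60 mm wide, 36 high; foot 46 wide, 6 high, bevelled; mouth 52 wide, wall 4, cake 14 below the rim. Another foot drops 6 into the mouth, 3 play all round, body resting on the rim, its origin 30 above this one. 0.08 to 0.17 kg. Origin: centre of underside, z up; starts upright.
- lid: loose white lid: disc 60 mm wide, 6 to 14 mm above its underside; below it a foot like the dishes' (46 wide, 6 high); above it an upright dark wooden knob, 20 mm in diameter, 14 to 38 mm above the underside. Seats on a dish as another dish would (origin 30 mm above the dish's). 0.055 to 0.115 kg. Origin: centre of the underside, z up; starts upright on the table.
- stand: fixed round wooden stand, 96 mm in diameter and 12 mm high, pale with a dark round well 52 mm in diameter and 6 mm deep in the middle of its top. A dish's foot drops into the well, its body resting on the stand's top: the dish's origin is then 6 mm above the stand's. Origin: centre of the underside, on the table top; z up.
- pigment_jar: loose closed amber glass jar with a black cap, 34 mm in diameter, 45 mm high; to be left alone. Origin: centre of its underside, z up.
- eraser: loose white eraser block lying flat, 42 x 24 x 14 mm (x, y, z); to be left alone. Origin: centre of its underside, z up.
- brush_jar: loose terracotta jar, 72 mm in diameter and 100 mm high, with upright brushes reaching 230 mm above the table and 45 mm from the axis; to be left alone. Origin: centre of its underside, z up.
- water_pot: loose open white cup, 80 mm in diameter at the rim, 90 mm high; to be left alone. Origin: centre of its underside, z up.
There are look-alikes about, which are no part of the job. What is shaped like the lid but orange or purple is not meant.

How it is judged (in metres and radians):
On the way, in this order (a step that is already met when the one before it is completed fails the run):
1. the blue dish is seated in the stand and let go (z of dish_blue in the frame of stand between 0.0035 and 0.0085 m and horizontal distance between dish_blue and stand below 0.006 m and angle between dish_blue's own z axis and vertical below 0.06 rad and contact force between the fingers and dish_blue below 0.1 N), for 0.2 s.
2. the yellow dish is seated on the blue one and let go (z of dish_blue in the frame of stand between 0.0035 and 0.0085 m and horizontal distance between dish_blue and stand below 0.006 m and angle between each of dish_blue, dish_yellow's own z axis and vertical below 0.06 rad and z of dish_yellow in the frame of dish_blue between 0.0275 and 0.0325 m and horizontal distance between dish_yellow and dish_blue below 0.006 m and contact force between the fingers and dish_yellow below 0.1 N), for 0.2 s.
3. the red dish is seated on the yellow one and let go (z of dish_blue in the frame of stand between 0.0035 and 0.0085 m and horizontal distance between dish_blue and stand below 0.006 m and angle between each of dish_blue, dish_yellow, dish_red's own z axis and vertical below 0.06 rad and z of dish_yellow in the frame of dish_blue between 0.0275 and 0.0325 m and horizontal distance between dish_yellow and dish_blue below 0.006 m and z of dish_red in the frame of dish_yellow between 0.0275 and 0.0325 m and horizontal distance between dish_red and dish_yellow below 0.006 m and contact force between the fingers and dish_red below 0.1 N), for 0.2 s.
4. the lid is seated on the red dish and let go (z of dish_blue in the frame of stand between 0.0035 and 0.0085 m and horizontal distance between dish_blue and stand below 0.006 m and angle between each of dish_blue, dish_yellow, dish_red, lid's own z axis and vertical below 0.06 rad and z of dish_yellow in the frame of dish_blue between 0.0275 and 0.0325 m and horizontal distance between dish_yellow and dish_blue below 0.006 m and z of dish_red in the frame of dish_yellow between 0.0275 and 0.0325 m and horizontal distance between dish_red and dish_yellow below 0.006 m and z of lid in the frame of dish_red between 0.0275 and 0.0325 m and horizontal distance between lid and dish_red below 0.006 m and contact force between the fingers and lid below 0.1 N), for 0.2 s.
At the end, for the whole second after the job is handed in: Blue dish in the stand's well, yellow dish on blue, red on yellow, lid on red: each within 6 mm sideways and 2.5 mm in height of fully seated on the one below, upright within 0.06 rad, let go and at rest (below 0.02 m/s and 0.3 rad/s) (z of dish_blue in the frame of stand between 0.0035 and 0.0085 m and horizontal distance between dish_blue and stand below 0.006 m and angle between each of dish_blue, dish_yellow, dish_red, lid's own z axis and vertical below 0.06 rad and z of dish_yellow in the frame of dish_blue between 0.0275 and 0.0325 m and horizontal distance between dish_yellow and dish_blue below 0.006 m and z of dish_red in the frame of dish_yellow between 0.0275 and 0.0325 m and horizontal distance between dish_red and dish_yellow below 0.006 m and z of lid in the frame of dish_red between 0.0275 and 0.0325 m and horizontal distance between lid and dish_red below 0.006 m and linear speed of each of dish_blue, dish_yellow, dish_red, lid below 0.02 m/s and angular speed of each of dish_blue, dish_yellow, dish_red, lid below 0.3 rad/s); the robot touches nothing.
It fails at once if the green dish is moved by more than 20 mm or tipped (distance of dish_green from where it was at the start of the episode above 0.02 m or angle between dish_green's own z axis and vertical above 0.35 rad).
It fails at once if the amber pigment jar is moved by more than 20 mm or tipped (distance of pigment_jar from where it was at the start of the episode above 0.02 m or angle between pigment_jar's own z axis and vertical above 0.35 rad).
It fails at once if the white eraser is moved by more than 20 mm or tipped (distance of eraser from where it was at the start of the episode above 0.02 m or angle between eraser's own z axis and vertical above 0.35 rad).
It fails at once if the brush jar is moved by more than 20 mm or tipped (distance of brush_jar from where it was at the start of the episode above 0.02 m or angle between brush_jar's own z axis and vertical above 0.35 rad).
It fails at once if the water pot is moved by more than 20 mm or tipped (distance of water_pot from where it was at the start of the episode above 0.02 m or angle between water_pot's own z axis and vertical above 0.35 rad).
It also fails if it takes over 106 s, if anything falls off the work surface, if the arm or the gripper's body presses on something with over 40 N, if the wrist force passes 120 N, or if a joint passes its speed limit or range.

### The arm

A 7-joint arm with a two-finger parallel gripper is mounted at the origin on the work surface. World frame = base frame: x ahead of the robot, y to its left, z up, the work surface at z = 0. Lengths are in mm, angles in rad, forces in N, time in s.
With the tool pointing down it reaches from about 425 to 950 mm from the base axis. Payload 4.7 kg.
Tool frame: the origin (TCP) lies midway between the tips of the shut fingers; the grasp point (between the pads) lies 19 mm behind it; z points along the fingers, y is the line along which they close (so a half turn about z gives the same grasp; the last joint's range is limited). The gripper opens to 85 mm and grips with 20 to 120 N. Pads are 22 mm wide; open, the fingers measure 114 mm over their backs; the gripper's body (76 mm by 85 mm) begins 54 mm behind the grasp point. The pads swing forward as they close: fully open they stand 13 mm farther back than shut.
Start: joints at [1.294, 0.469, -0.049, 1.532, 0.024, 1.141, -0.082], TCP at [165.605, -654.388, 231.335] pointing down, gripper open.
Joint ranges: [-2.59, 2.59], [-0.33, 1.99], [-1.39, 1.29], [0.1, 2.45], [-1.04, 4.18], [0.21, 1.99], [-2.66, 2.66]. Speed limits (rad/s): [2.57, 2.57, 3.14, 3.14, 3.14, 3.14, 3.14].

### API

Orientations are given as a rotation vector (axis times angle).
In Python, from station import bot gives the robot as it stands. The module is installed in compiled form; this text tells all that it offers.
- The arm moves only by the tool jog_arm, never from a script. Its argument "plan" is a list of rows, each an object of numbers: "gripper": the opening, from -1 (shut) to 1 (fully open); "dx", "dy", "dz": the shift along the tool's x, y, z in m; "roll": the turn about the tool's z in rad. A call has 1 to 12 rows; each row is the pose to reach, as a shift and turn from the pose commanded when the call began, along the tool's axes at that moment; what a row does not reach only later rows make up. A row lasts 1/10 s, in which the tool goes at most 50 mm and 8.59 degrees, less where a joint would pass 70% of its speed; a pose out of reach is approached as far as the arm can. A call with a gripper value outside its range is refused whole. The fingers move at their own pace and stop on an object; "squeeze" is the grip in N (left out, the last holds). Time passes only in rows, so rows that repeat a pose let the fingers close. It gives the time, the measured TCP pose, the force, the opening and the grip force at its end, in the units of the state.
- bot.get_obs(): the state, without advancing time (a new reading comes with each control period).
- bot.grab_frame(name): name is "scene" or "top" or "wrist"; returns a dict with "color" (384x512x3 uint8, red, green, blue), "depth" (384x512 float32, mm along the optical axis (not along the pixel's ray), 0 where there is no reading), "camera_matrix" (3x3 intrinsics, pixels), "k1" (the pictures are not rectified: a ray, as slopes to the right and down, at radius r is drawn at 1 + k1 r^2 times it, then the intrinsics apply), "rvec" (rotation vector, rad) and "tvec" (3), from world to camera coordinates, as OpenCV has them. Camera axes: x right, y down, z forward; pixel columns grow to the right and rows downward; lengths in mm; the calibration is good to about 2 mm. A picture is of the moment at which its call begins.
- bot.close_job(): hands the job in; it is judged then, once.
Trained networks look in the newest picture that a camera, given by its name, has taken for a name from the list of things; names that differ only in an ending like _2 or _b are one class to them, and where a whole thing is asked for, a point or a joint stands for the part that bears it (a point fixed in the world has none). Each returns a list of dicts, best first, with "conf" (0 to 1); they miss things now and then, are a little off and sometimes report something else, mostly with a low value. They report only what shows in the picture. A call takes as long as a camera call. They do not tell look-alikes from the thing itself.
- bot.outline_of(camera, query): "pixels" (384x512 bool, what is visible of it).
- bot.mark_of(camera, query): "at" ([x, y, z] in mm, in world coordinates, good to about 4 mm: a listed point, or the origin of a listed thing).
The state is a dict: "t": time; "qpos": joint angles; "dq": joint speeds; "joint_efforts": joint torques, N m; "eef_pos": TCP position; "eef_rot": TCP orientation; "contact_force": force on the tool from outside, world axes, zero at the start; "moment": the same for the moment, N m; "grip_width": finger opening in mm; "finger_force": force on a finger pad.
Only numpy, scipy, OpenCV 4.12 (cv2) and the standard library are available. Lean on these libraries where they do the work, as an engineer would, in place of code of your own. Each camera call takes 0.05 s, during which the arm holds its last target. There are 200 camera calls.

## Working session

There is one attempt and no reset: what is moved stays moved. The work goes in short steps, Python scripts to look and compute and a tool call to move; the robot and the scene stay as the last step left them, time stands still between calls to the robot, and variables do not carry over. Pictures are saved under pics/ and viewed, at most 14 in all, crops included, and the job is handed in when it is done.

Besides the shell and the picture viewer there is one more tool, called after "Emit:" as a command line: name --argument value ..., lists and objects as JSON in quotes. jog_arm: Moves the arm, as the interface text tells. Its arguments: {"type":"object","properties":{"plan":{"type":"array"},"squeeze":{"type":"number"}},"required":["plan"]}

```bash
mkdir -p pics
cat > h.py <<'E'
import numpy as np, cv2
from station import bot
def save(f,n): cv2.imwrite('pics/'+n,f['color'][:,:,::-1])
def world(f,mask=None):
    """world xyz (mm) for every pixel"""
    d=f['depth'];K=np.array(f['camera_matrix']);k1=f['k1']
    v,u=np.mgrid[:d.shape[0],:d.shape[1]]
    x=(u-K[0,2])/K[0,0];y=(v-K[1,2])/K[1,1]
    xu,yu=x.copy(),y.copy()
    for _ in range(8):
        s=1+k1*(xu**2+yu**2);xu=x/s;yu=y/s
    P=np.stack([xu*d,yu*d,d],-1)
    R=cv2.Rodrigues(np.array(f['rvec'],float))[0]
    return (P-np.array(f['tvec']).ravel())@R
def px(f,p):
    R=cv2.Rodrigues(np.array(f['rvec'],float))[0];c=R@np.array(p,float)+np.array(f['tvec']).ravel()
    x,y=c[:2]/c[2];s=1+f['k1']*(x*x+y*y);K=np.array(f['camera_matrix'])
    return round(K[0,0]*x*s+K[0,2]),round(K[1,1]*y*s+K[1,2])
E
python3 - <<'E'
from h import *
for c in['top','scene']:
    f=bot.grab_frame(c);save(f,c+'0.png');np.savez(c+'0.npz',**f)
    for q in['dish_blue','dish_yellow','dish_red','dish_green','lid','stand','pigment_jar','eraser','brush_jar','water_pot']:
        print(c,q,[(round(m['conf'],2),np.round(m['at']).tolist(),px(f,m['at'])) for m in bot.mark_of(c,q)])
o=bot.get_obs();print(o)
E
```

```text
top dish_blue [(0.71, [461.0, -224.0, -0.0], (332, 231)), (0.57, [460.0, -21.0, -0.0], (255, 234)), (0.25, [537.0, 99.0, 1.0], (209, 205))]
top dish_yellow [(0.87, [616.0, 232.0, 0.0], (158, 176))]
top dish_red [(0.61, [472.0, 182.0, -1.0], (178, 230)), (0.4, [615.0, 234.0, -0.0], (158, 177))]
top dish_green [(0.78, [624.0, 16.0, -0.0], (240, 171))]
top lid [(0.95, [649.0, -347.0, 0.0], (375, 159)), (0.94, [720.0, -294.0, 5.0], (355, 133)), (0.69, [604.0, -239.0, -2.0], (336, 177))]
top stand [(0.79, [460.0, -220.0, 2.0], (331, 232)), (0.58, [484.0, -416.0, 2.0], (403, 220))]
top pigment_jar [(0.64, [539.0, 100.0, -0.0], (209, 204)), (0.33, [487.0, 407.0, 1.0], (94, 226))]
top eraser [(0.53, [548.0, -104.0, -1.0], (286, 199)), (0.36, [624.0, 17.0, -1.0], (239, 171))]
top brush_jar [(0.77, [486.0, -417.0, 1.0], (403, 219))]
top water_pot [(0.88, [492.0, 408.0, 2.0], (94, 224)), (0.35, [614.0, 231.0, 1.0], (159, 177))]
scene dish_blue [(0.79, [458.0, -24.0, 0.0], (279, 181)), (0.46, [487.0, -423.0, -4.0], (171, 143)), (0.37, [545.0, -107.0, -1.0], (235, 184))]
scene dish_yellow [(0.56,
[... 699 characters left out ...]
{'t': 1.1, 'qpos': array([ 1.29411211,  0.46860753, -0.04858943,  1.53251955,  0.02407094,
        1.14102267, -0.08231875]), 'dq': array([-0.00160841,  0.00028561,  0.00015689, -0.00204067,  0.00030045,
        0.00047232, -0.00045541]), 'joint_efforts': array([-7.52301949e-04, -5.10189378e+01, -4.68972581e-02, -2.38021338e+01,
        1.08431408e-02,  9.17818179e-04,  6.37810018e-06]), 'eef_pos': array([ 165.59316777, -654.37308466,  231.32143466]), 'eef_rot': array([3.11750210e+00, 3.88174915e-01, 9.60406297e-05]), 'contact_force': array([ 0.20941567,  0.27365073, -0.76893612]), 'moment': array([ 0.0118652 , -0.00377745, -0.00565662]), 'finger_force': 0.0, 'grip_width': 85.20416242281581}
```

Run:
```python
import cv2
a=cv2.imread('pics/top0.png')[100:270,70:430];cv2.imwrite('pics/top0c.png',cv2.resize(a,None,fx=2.2,fy=2.2,interpolation=cv2.INTER_CUBIC))
a=cv2.imread('pics/scene0.png')[100:290,110:480];cv2.imwrite('pics/sc0c.png',cv2.resize(a,None,fx=2.1,fy=2.1,interpolation=cv2.INTER_CUBIC))
```

```text
(no output)
```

View pics/top0c.png

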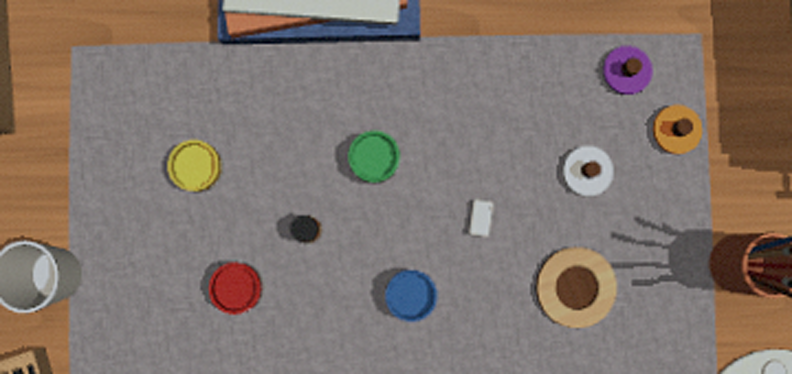

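View pics/sc0c.png

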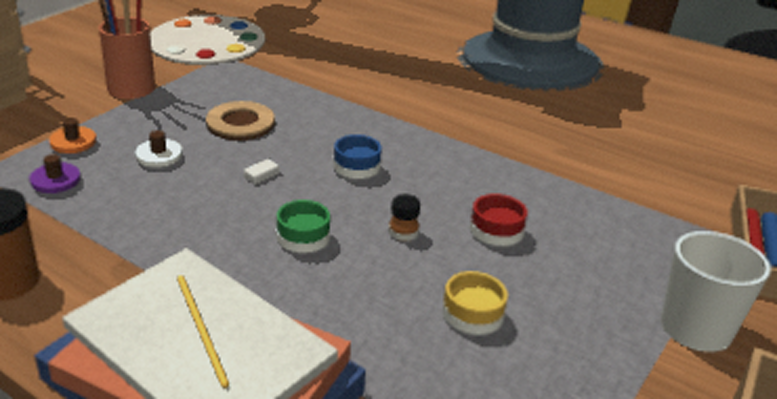

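The top picture shows three lids at full-frame pixels: purple (355,133), orange (377,157) and white (337,177). The white one with the dark knob is meant, and the enlarged crop confirms it. The dishes are blue (255,234), yellow (158,176), red (178,230) and green (240,171), which stays. The stand is at (331,231).

I'll go above the blue dish, passing inside the brush jar.

Emit:
jog_arm --plan '[{"dx": 0.193,"dy": -0.213,"roll": -1.323,"gripper": 1},{"dx": 0.193,"dy": -0.213,"roll": -1.323,"gripper": 1},{"dx": 0.193,"dy": -0.213,"roll": -1.323,"gripper": 1},{"dx": 0.193,"dy": -0.213,"roll": -1.323,"gripper": 1},{"dx": 0.193,"dy": -0.213,"roll": -1.323,"gripper": 1},{"dx": 0.193,"dy": -0.213,"roll": -1.323,"gripper": 1},{"dx": 0.441,"dy": -0.541,"roll": -1.323,"gripper": 1},{"dx": 0.441,"dy": -0.541,"roll": -1.323,"gripper": 1},{"dx": 0.441,"dy": -0.541,"roll": -1.323,"gripper": 1},{"dx": 0.441,"dy": -0.541,"roll": -1.323,"gripper": 1},{"dx": 0.441,"dy": -0.541,"roll": -1.323,"gripper": 1},{"dx": 0.441,"dy": -0.541,"roll": -1.323,"gripper": 1}]' --squeeze 40

```text
invalid input at $.plan[0]: expected keys gripper, dx, dy, dz, roll
```

Emit:
jog_arm --plan '[{"dx": 0.193,"dy": -0.213,"dz": 0,"roll": -1.323,"gripper": 1},{"dx": 0.193,"dy": -0.213,"dz": 0,"roll": -1.323,"gripper": 1},{"dx": 0.193,"dy": -0.213,"dz": 0,"roll": -1.323,"gripper": 1},{"dx": 0.193,"dy": -0.213,"dz": 0,"roll": -1.323,"gripper": 1},{"dx": 0.193,"dy": -0.213,"dz": 0,"roll": -1.323,"gripper": 1},{"dx": 0.193,"dy": -0.213,"dz": 0,"roll": -1.323,"gripper": 1},{"dx": 0.441,"dy": -0.541,"dz": 0,"roll": -1.323,"gripper": 1},{"dx": 0.441,"dy": -0.541,"dz": 0,"roll": -1.323,"gripper": 1},{"dx": 0.441,"dy": -0.541,"dz": 0,"roll": -1.323,"gripper": 1},{"dx": 0.441,"dy": -0.541,"dz": 0,"roll": -1.323,"gripper": 1},{"dx": 0.441,"dy": -0.541,"dz": 0,"roll": -1.323,"gripper": 1},{"dx": 0.441,"dy": -0.541,"dz": 0,"roll": -1.323,"gripper": 1}]' --squeeze 40

```text
t: 2.3
eef_pos: [417.7, -122.5, 231.8]
eef_rot: [2.221, 2.22, 0.0]
contact_force: [0.5, -1.2, 0.0]
grip_width: 85.5
finger_force: 0.0
```

```bash
cat >> h.py <<'E'
from scipy.optimize import least_squares
def rim(f,xy,z,r,tol=3.5,ri=None):
    """centre of a horizontal disc/ring of outer radius r whose top is at height z, near xy"""
    W=world(f);m=(f['depth']>0)&(abs(W[...,2]-z)<tol)&(np.hypot(W[...,0]-xy[0],W[...,1]-xy[1])<r+15)
    P=W[m][:,:2]
    if len(P)<20: return None
    h=cv2.convexHull(P.astype(np.float32))[:,0]
    s=least_squares(lambda c:np.hypot(*(h-c[:2]).T)-c[2],[*h.mean(0),r],loss='soft_l1')
    return np.round([*s.x,np.median(W[m][:,2]),len(P)],1)
E
cat > look.py <<'E'
import sys
from h import *
obj=dict(blue=((460,-22),36,30),yellow=((616,231),36,30),red=((474,180),36,30),lid=((604,-239),14,30),stand=((461,-222),12,48))
E
python3 - <<'E'
from look import *
f0={k:v for k,v in np.load('top0.npz').items()}
f=bot.grab_frame('wrist');save(f,'w1.png')
R=cv2.Rodrigues(np.array(f['rvec'],float))[0];print('cam',-R.T@np.array(f['tvec']).ravel(),'axis',R[2],bot.get_obs()['eef_pos'])
for k,(xy,z,r) in obj.items(): print(k,'top',rim(f0,xy,z,r),'wrist',rim(f,xy,z,r),px(f,(*xy,z)))
E
```

```text
cam [416.48263549 -46.13820466 374.62368699] axis [ 0.00097666 -0.29864431 -0.95436399] [ 420.94834232 -113.65168067  232.51255174]
blue top [461.  -22.3  28.6  36.  114. ] wrist [458.6 -22.2  29.6  36.1 693. ] (293, 74)
yellow top [615.5 226.4  29.8  35.7 115. ] wrist None (460, -189)
red top [473.9 179.3  29.9  35.6 119. ] wrist None (314, -150)
lid top [ 601.5 -237.8   29.5   14.5  334. ] wrist [ 599.4 -235.8   29.7   14.2 1037. ] (391, 249)
stand top [ 465.1 -219.3   47.3   12.   729. ] wrist [ 461.5 -218.5   47.5   12.1 2728. ] (285, 237)
```

View pics/w1.png

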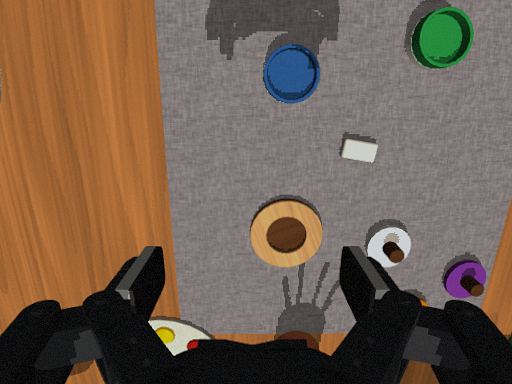

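Blue is at (292,73), the stand at (286,234) and the white lid at (389,246). The wrist fits agree with the top ones to about 2 mm. I'll go above blue.

Emit:
jog_arm --plan '[{"dx": 0.091,"dy": 0.039,"dz": 0.13,"roll": 0,"gripper": 1},{"dx": 0.091,"dy": 0.039,"dz": 0.13,"roll": 0,"gripper": 1},{"dx": 0.091,"dy": 0.039,"dz": 0.13,"roll": 0,"gripper": 1},{"dx": 0.091,"dy": 0.039,"dz": 0.13,"roll": 0,"gripper": 1},{"dx": 0.091,"dy": 0.039,"dz": 0.13,"roll": 0,"gripper": 1},{"dx": 0.091,"dy": 0.039,"dz": 0.13,"roll": 0,"gripper": 1},{"dx": 0.091,"dy": 0.039,"dz": 0.13,"roll": 0,"gripper": 1}]'

```text
t: 3.05
eef_pos: [456.8, -34.4, 102.4]
eef_rot: [2.222, 2.218, 0.001]
contact_force: [0.5, -0.5, 1.1]
grip_width: 85.0
finger_force: 0.0
```

Run:
```python
from look import *
f=bot.grab_frame('wrist');save(f,'w2.png')
print(bot.get_obs()['eef_pos'])
for k in['blue','stand']: xy,z,r=obj[k];print(k,rim(f,xy,z,r),px(f,(*xy,z)))
```

```text
[456.8167716  -34.4404642  102.46110262]
blue [ 458.5  -22.2   29.7   36.1 1438. ] (257, 190)
stand [ 462.5 -218.6   48.1   11.8  504. ] (257, 372)
```

Emit:
jog_arm --plan '[{"dx": 0.012,"dy": 0.002,"dz": 0.03,"roll": 0,"gripper": 1},{"dx": 0.012,"dy": 0.002,"dz": 0.065,"roll": 0,"gripper": 1},{"dx": 0.012,"dy": 0.002,"dz": 0.099,"roll": 0,"gripper": 1},{"dx": 0.012,"dy": 0.002,"dz": 0.099,"roll": 0,"gripper": 1},{"dx": 0.012,"dy": 0.002,"dz": 0.099,"roll": 0,"gripper": 1},{"dx": 0.012,"dy": 0.002,"dz": 0.099,"roll": 0,"gripper": -1},{"dx": 0.012,"dy": 0.002,"dz": 0.099,"roll": 0,"gripper": -1},{"dx": 0.012,"dy": 0.002,"dz": 0.099,"roll": 0,"gripper": -1},{"dx": 0.012,"dy": 0.002,"dz": 0.099,"roll": 0,"gripper": -1},{"dx": 0.012,"dy": 0.002,"dz": 0.099,"roll": 0,"gripper": -1},{"dx": 0.012,"dy": 0.002,"dz": 0.099,"roll": 0,"gripper": -1}]' --squeeze 40

```text
t: 4.2
eef_pos: [459.7, -21.5, 4.4]
eef_rot: [2.22, 2.218, 0.003]
contact_force: [-1.0, -0.4, 8.5]
grip_width: 59.5
finger_force: 41.4
```

Run:
```python
from look import *
f=bot.grab_frame('wrist');save(f,'w3.png');o=bot.get_obs()
print(o['eef_pos'],o['grip_width'],o['finger_force'],rim(f,(458.7,-22.2),36,30))
```

```text
[459.64950861 -21.51908855   4.41738359] 59.496168644487 41.40746410936117 [ 458.8  -22.1   30.4   35.9 4951. ]
```

View pics/w3.png

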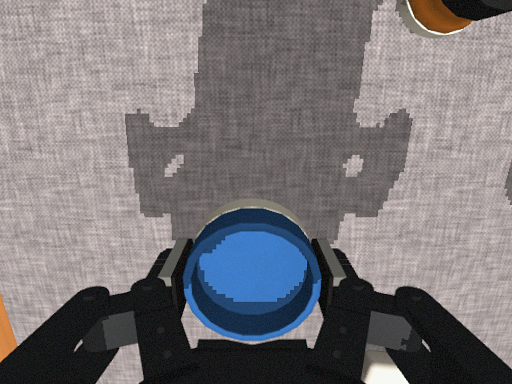

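Blue is gripped squarely, with its rim at (252,272). I'll lift it and carry it over the stand.

Emit:
jog_arm --plan '[{"dx": 0,"dy": 0,"dz": -0.04,"roll": 0,"gripper": -1},{"dx": -0.02,"dy": 0,"dz": -0.06,"roll": 0,"gripper": -1},{"dx": -0.06,"dy": 0.003,"dz": -0.06,"roll": 0,"gripper": -1},{"dx": -0.105,"dy": 0.003,"dz": -0.06,"roll": 0,"gripper": -1},{"dx": -0.15,"dy": 0.003,"dz": -0.06,"roll": 0,"gripper": -1},{"dx": -0.18,"dy": 0.003,"dz": -0.06,"roll": 0,"gripper": -1},{"dx": -0.196,"dy": 0.003,"dz": -0.06,"roll": 0,"gripper": -1},{"dx": -0.196,"dy": 0.003,"dz": -0.06,"roll": 0,"gripper": -1},{"dx": -0.196,"dy": 0.003,"dz": -0.06,"roll": 0,"gripper": -1},{"dx": -0.196,"dy": 0.003,"dz": -0.06,"roll": 0,"gripper": -1}]'

```text
t: 5.25
eef_pos: [461.4, -215.6, 62.8]
eef_rot: [2.219, 2.224, 0.001]
contact_force: [0.6, 0.1, -1.5]
grip_width: 58.9
finger_force: 44.2
```

Run:
```python
from look import *
f=bot.grab_frame('wrist');save(f,'w4.png');o=bot.get_obs();p=o['eef_pos']
print(p,o['grip_width'],rim(f,p[:2],p[2]+31.5,30),rim(f,(462,-218.5),12,48))
f=bot.grab_frame('top');save(f,'t4.png');print(rim(f,p[:2],p[2]+31.5,30,tol=5),rim(f,(462,-218.5),12,48))
```

```text
[ 461.42595698 -215.52209742   62.69938751] 58.899532095793234 [ 460.6 -216.    30.1   94.2 4959. ] [ 461.7 -218.3   47.3   12.3 6015. ]
[ 463.3 -229.4   40.6   94.1   61. ] [ 465.1 -219.2   47.3   12.1  389. ]
```

View pics/w4.png

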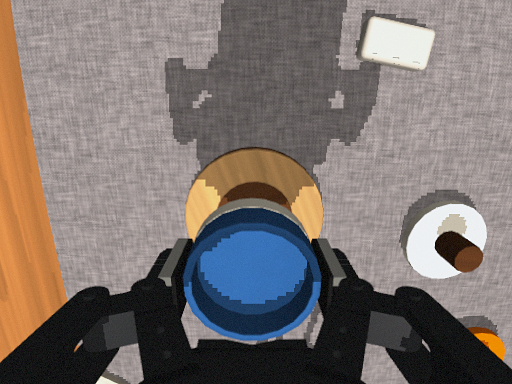

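The dish is level over the stand, whose ring centre is about 1 mm further in x and 2.4 mm further in −y. I'll correct for that and lower.

Emit:
jog_arm --plan '[{"dx": -0.0025,"dy": 0.001,"dz": 0.02,"roll": 0,"gripper": -1},{"dx": -0.0025,"dy": 0.001,"dz": 0.035,"roll": 0,"gripper": -1},{"dx": -0.0025,"dy": 0.001,"dz": 0.042,"roll": 0,"gripper": -1},{"dx": -0.0025,"dy": 0.001,"dz": 0.046,"roll": 0,"gripper": -1},{"dx": -0.0025,"dy": 0.001,"dz": 0.049,"roll": 0,"gripper": -1},{"dx": -0.0025,"dy": 0.001,"dz": 0.0515,"roll": 0,"gripper": -1},{"dx": -0.0025,"dy": 0.001,"dz": 0.0525,"roll": 0,"gripper": -1},{"dx": -0.0025,"dy": 0.001,"dz": 0.0525,"roll": 0,"gripper": -1},{"dx": -0.0025,"dy": 0.001,"dz": 0.0525,"roll": 0,"gripper": -1}]'

```text
t: 6.25
eef_pos: [462.5, -219.6, 10.5]
eef_rot: [2.221, 2.221, 0.0]
contact_force: [-2.8, 1.0, 5.9]
grip_width: 59.0
finger_force: 44.7
```

Run:
```python
from look import *
f=bot.grab_frame('wrist');o=bot.get_obs();p=o['eef_pos']
print(p,o['contact_force'],rim(f,p[:2],42,30),rim(f,(462,-218.5),12,48))
```

```text
[ 462.50415219 -219.63545564   10.52583259] [-1.73871225  1.18421986  6.78535507] [ 461.2 -220.2   30.5   42.  4954. ] [ 461.8 -218.5   47.6   12.3 8528. ]
```

Rim height is 42.0, so blue is seated. Releasing and rising; from there I'll look before going to yellow.

Emit:
jog_arm --plan '[{"dx": 0.001,"dy": 0,"dz": 0,"roll": 0,"gripper": 1},{"dx": 0.001,"dy": 0,"dz": 0,"roll": 0,"gripper": 1},{"dx": 0.001,"dy": 0,"dz": 0,"roll": 0,"gripper": 1},{"dx": 0.001,"dy": 0,"dz": 0,"roll": 0,"gripper": 1},{"dx": 0.001,"dy": 0,"dz": -0.02,"roll": 0,"gripper": 1},{"dx": 0.001,"dy": 0,"dz": -0.06,"roll": 0,"gripper": 1},{"dx": 0.001,"dy": 0,"dz": -0.1,"roll": 0,"gripper": 1},{"dx": 0.001,"dy": 0,"dz": -0.1,"roll": 0,"gripper": 1},{"dx": 0.001,"dy": 0,"dz": -0.1,"roll": 0,"gripper": 1}]'

```text
t: 7.2
eef_pos: [462.4, -219.1, 110.5]
eef_rot: [2.221, 2.219, 0.0]
contact_force: [0.3, 0.0, 0.5]
grip_width: 85.6
finger_force: 0.0
```

Run:
```python
from look import *
f=bot.grab_frame('wrist');o=bot.get_obs();p=o['eef_pos']
print(p,o['grip_width'],o['finger_force'],rim(f,(462,-219),42,30),rim(f,(462,-218.5),12,48))
```

```text
[ 461.52166005 -218.83708954  109.37105402] 85.16108445557771 0.0 [ 461.1 -220.3   29.7   42.1 1361. ] [ 461.5 -218.9   47.8   12.3 4643. ]
```

Emit:
jog_arm --plan '[{"dx": 0.446,"dy": 0.152,"dz": -0.01,"roll": 0,"gripper": 1},{"dx": 0.446,"dy": 0.152,"dz": -0.01,"roll": 0,"gripper": 1},{"dx": 0.446,"dy": 0.152,"dz": -0.01,"roll": 0,"gripper": 1},{"dx": 0.446,"dy": 0.152,"dz": -0.01,"roll": 0,"gripper": 1},{"dx": 0.446,"dy": 0.152,"dz": -0.01,"roll": 0,"gripper": 1},{"dx": 0.446,"dy": 0.152,"dz": -0.01,"roll": 0,"gripper": 1},{"dx": 0.446,"dy": 0.152,"dz": -0.01,"roll": 0,"gripper": 1},{"dx": 0.446,"dy": 0.152,"dz": -0.01,"roll": 0,"gripper": 1},{"dx": 0.446,"dy": 0.152,"dz": -0.01,"roll": 0,"gripper": 1},{"dx": 0.446,"dy": 0.152,"dz": -0.01,"roll": 0,"gripper": 1},{"dx": 0.446,"dy": 0.152,"dz": -0.01,"roll": 0,"gripper": 1},{"dx": 0.446,"dy": 0.152,"dz": -0.01,"roll": 0,"gripper": 1}]'

```text
t: 8.45
eef_pos: [613.0, 226.8, 117.5]
eef_rot: [-2.22, -2.222, 0.006]
contact_force: [0.5, -0.3, 0.3]
grip_width: 85.3
finger_force: 0.0
```

Run:
```python
from look import *
f=bot.grab_frame('wrist');save(f,'w5.png');f=bot.grab_frame('wrist');o=bot.get_obs();p=o['eef_pos']
print(p,o['eef_rot'],rim(f,(614,227),36,30),px(f,(614,227,36)),f['color'][px(f,(614,227,22))[::-1]])
```

```text
[613.6596159  224.97200346 118.30289188] [ 2.22332021  2.21928494 -0.005247  ] [ 614.2  227.7   29.7   36.1 1228. ] (254, 198) [214 212   0]
```

The wrist view has yellow (colour checked) at (254,198). I'll descend and grip.

Emit:
jog_arm --plan '[{"dx": 0.0025,"dy": 0.0005,"dz": 0.04,"roll": 0,"gripper": 1},{"dx": 0.0025,"dy": 0.0005,"dz": 0.08,"roll": 0,"gripper": 1},{"dx": 0.0025,"dy": 0.0005,"dz": 0.114,"roll": 0,"gripper": 1},{"dx": 0.0025,"dy": 0.0005,"dz": 0.114,"roll": 0,"gripper": 1},{"dx": 0.0025,"dy": 0.0005,"dz": 0.114,"roll": 0,"gripper": 1},{"dx": 0.0025,"dy": 0.0005,"dz": 0.114,"roll": 0,"gripper": -1},{"dx": 0.0025,"dy": 0.0005,"dz": 0.114,"roll": 0,"gripper": -1},{"dx": 0.0025,"dy": 0.0005,"dz": 0.114,"roll": 0,"gripper": -1},{"dx": 0.0025,"dy": 0.0005,"dz": 0.114,"roll": 0,"gripper": -1},{"dx": 0.0025,"dy": 0.0005,"dz": 0.114,"roll": 0,"gripper": -1},{"dx": 0.0025,"dy": 0.0005,"dz": 0.114,"roll": 0,"gripper": -1}]'

```text
t: 9.65
eef_pos: [616.3, 230.3, 8.6]
eef_rot: [2.22, 2.219, 0.005]
contact_force: [-0.4, -1.2, 6.3]
grip_width: 58.6
finger_force: 42.8
```

Run:
```python
from look import *
f=bot.grab_frame('wrist');o=bot.get_obs();p=o['eef_pos']
print(p,o['grip_width'],o['finger_force'],rim(f,p[:2],36,30))
```

```text
[616.29447623 230.29374468   8.64695821] 59.074467712534315 42.82977243885398 [ 616.3  228.2   30.5   35.9 4603. ]
```

Emit:
jog_arm --plan '[{"dx": 0,"dy": 0,"dz": -0.04,"roll": 0,"gripper": -1},{"dx": 0,"dy": 0,"dz": -0.08,"roll": 0,"gripper": -1},{"dx": -0.03,"dy": -0.01,"dz": -0.09,"roll": 0,"gripper": -1},{"dx": -0.075,"dy": -0.026,"dz": -0.09,"roll": 0,"gripper": -1},{"dx": -0.12,"dy": -0.042,"dz": -0.09,"roll": 0,"gripper": -1},{"dx": -0.165,"dy": -0.057,"dz": -0.09,"roll": 0,"gripper": -1},{"dx": -0.21,"dy": -0.073,"dz": -0.09,"roll": 0,"gripper": -1},{"dx": -0.255,"dy": -0.088,"dz": -0.09,"roll": 0,"gripper": -1},{"dx": -0.3,"dy": -0.104,"dz": -0.09,"roll": 0,"gripper": -1},{"dx": -0.345,"dy": -0.119,"dz": -0.09,"roll": 0,"gripper": -1},{"dx": -0.385,"dy": -0.133,"dz": -0.09,"roll": 0,"gripper": -1},{"dx": -0.41,"dy": -0.142,"dz": -0.09,"roll": 0,"gripper": -1}]'

```text
t: 10.9
eef_pos: [471.4, -184.1, 96.8]
eef_rot: [2.225, 2.215, -0.002]
contact_force: [0.6, 0.3, -0.7]
grip_width: 59.2
finger_force: 43.8
```

Emit:
jog_arm --plan '[{"dx": -0.02,"dy": -0.007,"dz": 0,"roll": 0,"gripper": -1},{"dx": -0.035,"dy": -0.012,"dz": 0,"roll": 0,"gripper": -1},{"dx": -0.0385,"dy": -0.013,"dz": 0,"roll": 0,"gripper": -1},{"dx": -0.0385,"dy": -0.013,"dz": 0,"roll": 0,"gripper": -1},{"dx": -0.0385,"dy": -0.013,"dz": 0,"roll": 0,"gripper": -1},{"dx": -0.0385,"dy": -0.013,"dz": 0,"roll": 0,"gripper": -1}]'

```text
t: 11.5
eef_pos: [460.3, -217.4, 96.1]
eef_rot: [2.219, 2.224, 0.001]
contact_force: [-0.5, 0.2, -0.3]
grip_width: 58.7
finger_force: 43.7
```

Run:
```python
from look import *
f=bot.grab_frame('wrist');save(f,'w6.png');o=bot.get_obs();p=o['eef_pos']
print(p,o['eef_rot'],o['grip_width'],rim(f,p[:2],p[2]+27.3,30),rim(f,(461.5,-218.8),12,48),rim(f,(461.1,-220.3),42,30))
```

```text
[ 460.17081925 -217.54185094   96.0131383 ] [2.21899343e+00 2.22359132e+00 6.35945887e-04] 58.77766374781423 [ 459.4 -219.4   30.5  123.3 4643. ] [ 461.7 -218.8   47.7   12.3 4556. ] [ 461.1 -220.1   29.6   42.1  758. ]
```

View pics/w6.png

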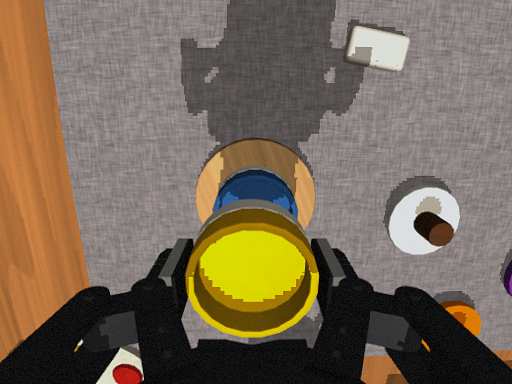

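Blue sits centred below at (255,190), and yellow is level above it. I'll nudge x by 1.7 mm and lower.

Emit:
jog_arm --plan '[{"dx": 0.0,"dy": 0.0015,"dz": 0.02,"roll": 0,"gripper": -1},{"dx": 0.0,"dy": 0.0015,"dz": 0.034,"roll": 0,"gripper": -1},{"dx": 0.0,"dy": 0.0015,"dz": 0.041,"roll": 0,"gripper": -1},{"dx": 0.0,"dy": 0.0015,"dz": 0.044,"roll": 0,"gripper": -1},{"dx": 0.0,"dy": 0.0015,"dz": 0.047,"roll": 0,"gripper": -1},{"dx": 0.0,"dy": 0.0015,"dz": 0.0495,"roll": 0,"gripper": -1},{"dx": 0.0,"dy": 0.0015,"dz": 0.0515,"roll": 0,"gripper": -1},{"dx": 0.0,"dy": 0.0015,"dz": 0.0515,"roll": 0,"gripper": -1},{"dx": 0.0,"dy": 0.0015,"dz": 0.0515,"roll": 0,"gripper": -1}]'

```text
t: 12.45
eef_pos: [461.5, -218.9, 44.7]
eef_rot: [2.221, 2.221, 0.0]
contact_force: [-0.2, -0.5, 1.8]
grip_width: 59.1
finger_force: 43.9
```

Run:
```python
from look import *
f=bot.grab_frame('wrist');o=bot.get_obs();p=o['eef_pos']
print(p,o['contact_force'],rim(f,p[:2],72,30),rim(f,(461.5,-218.8),12,48))
```

```text
[ 461.4966885  -218.82072592   44.66701026] [ 0.07407149 -0.13261354  1.86547311] [ 460.7 -221.1   30.2   72.  4631. ] [ 461.8 -218.    47.1   12.3 6685. ]
```

Emit:
jog_arm --plan '[{"dx": 0,"dy": 0,"dz": 0,"roll": 0,"gripper": 1},{"dx": 0,"dy": 0,"dz": 0,"roll": 0,"gripper": 1},{"dx": 0,"dy": 0,"dz": 0,"roll": 0,"gripper": 1},{"dx": 0,"dy": 0,"dz": 0,"roll": 0,"gripper": 1},{"dx": 0,"dy": 0,"dz": -0.02,"roll": 0,"gripper": 1},{"dx": 0,"dy": 0,"dz": -0.06,"roll": 0,"gripper": 1},{"dx": 0,"dy": 0,"dz": -0.1,"roll": 0,"gripper": 1},{"dx": 0,"dy": 0,"dz": -0.1,"roll": 0,"gripper": 1},{"dx": 0,"dy": 0,"dz": -0.1,"roll": 0,"gripper": 1}]'

```text
t: 13.4
eef_pos: [461.4, -219.0, 145.0]
eef_rot: [2.22, 2.22, 0.0]
contact_force: [-0.7, 0.7, -0.4]
grip_width: 85.4
finger_force: 0.0
```

Run:
```python
from look import *
f=bot.grab_frame('wrist');o=bot.get_obs();p=o['eef_pos']
print(p,o['grip_width'],rim(f,(461,-220),72,30),rim(f,(461,-220),42,30),rim(f,(462,-218.5),12,48))
```

```text
[ 460.5099991  -218.80086407  143.86220341] 85.5414907726628 [ 460.  -221.4   29.8   72.1 1309. ] [ 461.  -220.3   29.8   42.   169. ] [ 461.6 -218.7   47.6   12.3 3218. ]
```

Yellow is seated (rim 72.1, 1.5 mm off blue). Now to red.

Emit:
jog_arm --plan '[{"dx": 0.399,"dy": 0.012,"dz": 0.02,"roll": 0,"gripper": 1},{"dx": 0.399,"dy": 0.012,"dz": 0.02,"roll": 0,"gripper": 1},{"dx": 0.399,"dy": 0.012,"dz": 0.02,"roll": 0,"gripper": 1},{"dx": 0.399,"dy": 0.012,"dz": 0.02,"roll": 0,"gripper": 1},{"dx": 0.399,"dy": 0.012,"dz": 0.02,"roll": 0,"gripper": 1},{"dx": 0.399,"dy": 0.012,"dz": 0.02,"roll": 0,"gripper": 1},{"dx": 0.399,"dy": 0.012,"dz": 0.02,"roll": 0,"gripper": 1},{"dx": 0.399,"dy": 0.012,"dz": 0.02,"roll": 0,"gripper": 1},{"dx": 0.399,"dy": 0.012,"dz": 0.02,"roll": 0,"gripper": 1},{"dx": 0.399,"dy": 0.012,"dz": 0.02,"roll": 0,"gripper": 1},{"dx": 0.399,"dy": 0.012,"dz": 0.02,"roll": 0,"gripper": 1}]'

```text
t: 14.55
eef_pos: [472.5, 178.6, 123.0]
eef_rot: [-2.223, -2.22, 0.005]
contact_force: [0.4, -0.2, -0.6]
grip_width: 85.6
finger_force: 0.0
```

Run:
```python
from look import *
f=bot.grab_frame('wrist');f=bot.grab_frame('wrist');o=bot.get_obs();p=o['eef_pos']
print(p,o['eef_rot'],rim(f,(473,180),36,30),px(f,(473,180,36)),f['color'][px(f,(473,180,22))[::-1]])
```

```text
[473.11229101 178.16368655 123.57035928] [ 2.22472534  2.21803752 -0.00301035] [ 470.8  181.    29.7   36.  1182. ] (253, 195) [183  31  22]
```

Emit:
jog_arm --plan '[{"dx": 0.001,"dy": -0.003,"dz": 0.04,"roll": 0,"gripper": 1},{"dx": 0.001,"dy": -0.003,"dz": 0.08,"roll": 0,"gripper": 1},{"dx": 0.001,"dy": -0.003,"dz": 0.12,"roll": 0,"gripper": 1},{"dx": 0.001,"dy": -0.003,"dz": 0.12,"roll": 0,"gripper": 1},{"dx": 0.001,"dy": -0.003,"dz": 0.12,"roll": 0,"gripper": 1},{"dx": 0.001,"dy": -0.003,"dz": 0.12,"roll": 0,"gripper": -1},{"dx": 0.001,"dy": -0.003,"dz": 0.12,"roll": 0,"gripper": -1},{"dx": 0.001,"dy": -0.003,"dz": 0.12,"roll": 0,"gripper": -1},{"dx": 0.001,"dy": -0.003,"dz": 0.12,"roll": 0,"gripper": -1},{"dx": 0.001,"dy": -0.003,"dz": 0.12,"roll": 0,"gripper": -1},{"dx": 0.001,"dy": -0.003,"dz": 0.12,"roll": 0,"gripper": -1}]'

```text
t: 15.75
eef_pos: [471.8, 181.6, 6.8]
eef_rot: [2.22, 2.219, 0.005]
contact_force: [-0.0, -2.3, 7.3]
grip_width: 59.4
finger_force: 41.5
```

Run:
```python
from look import *
f=bot.grab_frame('wrist');o=bot.get_obs();p=o['eef_pos']
print(p,o['grip_width'],o['finger_force'],rim(f,p[:2],36,30))
```

```text
[471.75332934 181.6823894    6.78933517] 59.12761302114329 41.45099298097193 [ 471.4  181.    30.6   35.9 4824. ]
```

Emit:
jog_arm --plan '[{"dx": 0,"dy": 0,"dz": -0.04,"roll": 0,"gripper": -1},{"dx": 0,"dy": 0,"dz": -0.085,"roll": 0,"gripper": -1},{"dx": -0.03,"dy": -0.001,"dz": -0.115,"roll": 0,"gripper": -1},{"dx": -0.075,"dy": -0.002,"dz": -0.12,"roll": 0,"gripper": -1},{"dx": -0.12,"dy": -0.004,"dz": -0.12,"roll": 0,"gripper": -1},{"dx": -0.165,"dy": -0.005,"dz": -0.12,"roll": 0,"gripper": -1},{"dx": -0.21,"dy": -0.006,"dz": -0.12,"roll": 0,"gripper": -1},{"dx": -0.255,"dy": -0.007,"dz": -0.12,"roll": 0,"gripper": -1},{"dx": -0.3,"dy": -0.009,"dz": -0.12,"roll": 0,"gripper": -1},{"dx": -0.34,"dy": -0.01,"dz": -0.12,"roll": 0,"gripper": -1},{"dx": -0.37,"dy": -0.011,"dz": -0.12,"roll": 0,"gripper": -1},{"dx": -0.385,"dy": -0.011,"dz": -0.12,"roll": 0,"gripper": -1}]'

```text
t: 17.0
eef_pos: [458.8, -207.2, 125.4]
eef_rot: [2.225, 2.214, -0.001]
contact_force: [0.5, -0.6, -0.1]
grip_width: 59.1
finger_force: 43.8
```

Emit:
jog_arm --plan '[{"dx": -0.01,"dy": 0,"dz": 0,"roll": 0,"gripper": -1},{"dx": -0.017,"dy": 0,"dz": 0,"roll": 0,"gripper": -1},{"dx": -0.017,"dy": 0,"dz": 0,"roll": 0,"gripper": -1},{"dx": -0.017,"dy": 0,"dz": 0,"roll": 0,"gripper": -1},{"dx": -0.017,"dy": 0,"dz": 0,"roll": 0,"gripper": -1}]'

```text
t: 17.5
eef_pos: [459.4, -219.3, 124.4]
eef_rot: [-2.219, -2.224, -0.0]
contact_force: [0.3, 0.4, -1.0]
grip_width: 59.3
finger_force: 43.8
```

Run:
```python
from look import *
f=bot.grab_frame('wrist');save(f,'w7.png');o=bot.get_obs();p=o['eef_pos']
print(p,o['eef_rot'],o['grip_width'],rim(f,p[:2],p[2]+29.1,30),rim(f,(461.5,-218.8),12,48),rim(f,(460.3,-221),72,30))
```

```text
[ 459.38692957 -219.51764068  124.36692602] [-2.21906503e+00 -2.22363542e+00 -2.57515810e-04] 59.29345130358687 [ 458.  -220.    30.5  153.4 4811. ] [ 461.5 -218.8   47.7   12.3 3676. ] [ 460.1 -221.1   29.5   72.1  745. ]
```

Emit:
jog_arm --plan '[{"dx": 0.0005,"dy": 0.002,"dz": 0.02,"roll": 0,"gripper": -1},{"dx": 0.0005,"dy": 0.002,"dz": 0.034,"roll": 0,"gripper": -1},{"dx": 0.0005,"dy": 0.002,"dz": 0.041,"roll": 0,"gripper": -1},{"dx": 0.0005,"dy": 0.002,"dz": 0.044,"roll": 0,"gripper": -1},{"dx": 0.0005,"dy": 0.002,"dz": 0.047,"roll": 0,"gripper": -1},{"dx": 0.0005,"dy": 0.002,"dz": 0.0495,"roll": 0,"gripper": -1},{"dx": 0.0005,"dy": 0.002,"dz": 0.0515,"roll": 0,"gripper": -1},{"dx": 0.0005,"dy": 0.002,"dz": 0.0515,"roll": 0,"gripper": -1},{"dx": 0.0005,"dy": 0.002,"dz": 0.0515,"roll": 0,"gripper": -1}]'

```text
t: 18.45
eef_pos: [461.3, -220.3, 73.0]
eef_rot: [2.221, 2.221, 0.0]
contact_force: [0.0, 0.3, -0.3]
grip_width: 59.3
finger_force: 43.8
```

Run:
```python
from look import *
f=bot.grab_frame('wrist');o=bot.get_obs();p=o['eef_pos']
print(p,o['contact_force'],rim(f,p[:2],102,30),rim(f,(461.5,-218.8),12,48))
```

```text
[ 461.25591839 -220.26341924   72.99778096] [ 1.19675572  0.28040258 -0.95166911] [ 459.8 -220.8   30.4  102.  4818. ] [ 461.6 -218.5   47.5   12.3 5441. ]
```

Red's rim is at 102.0, so it is home. Releasing and rising.

Emit:
jog_arm --plan '[{"dx": 0,"dy": 0,"dz": 0,"roll": 0,"gripper": 1},{"dx": 0,"dy": 0,"dz": 0,"roll": 0,"gripper": 1},{"dx": 0,"dy": 0,"dz": 0,"roll": 0,"gripper": 1},{"dx": 0,"dy": 0,"dz": 0,"roll": 0,"gripper": 1},{"dx": 0,"dy": 0,"dz": -0.02,"roll": 0,"gripper": 1},{"dx": 0,"dy": 0,"dz": -0.06,"roll": 0,"gripper": 1},{"dx": 0,"dy": 0,"dz": -0.1,"roll": 0,"gripper": 1},{"dx": 0,"dy": 0,"dz": -0.1,"roll": 0,"gripper": 1},{"dx": 0,"dy": 0,"dz": -0.1,"roll": 0,"gripper": 1}]'

```text
t: 19.4
eef_pos: [461.4, -220.5, 173.5]
eef_rot: [2.22, 2.22, -0.0]
contact_force: [-0.3, -0.5, -0.1]
grip_width: 85.2
finger_force: 0.0
```

Run:
```python
from look import *
f=bot.grab_frame('wrist');o=bot.get_obs();p=o['eef_pos']
print(p,o['grip_width'],rim(f,(460,-220),102,30),rim(f,(461,-220),72,30),rim(f,(602,-236.5),14,30),rim(f,(602,-236.5),38,10))
```

```text
[ 460.54121625 -220.24299227  172.34833117] 85.36670480144413 [ 459.7 -220.8   29.7  102.1 1334. ] [ 459.8 -221.    29.9   73.7   57. ] [ 599.7 -236.1   29.7   14.2 1920. ] [ 599.7 -236.1    9.4   38.1  301. ]
```

Emit:
jog_arm --plan '[{"dx": -0.016,"dy": 0.045,"dz": 0,"roll": 0,"gripper": 1},{"dx": -0.016,"dy": 0.09,"dz": 0,"roll": 0,"gripper": 1},{"dx": -0.016,"dy": 0.138,"dz": 0,"roll": 0,"gripper": 1},{"dx": -0.016,"dy": 0.138,"dz": 0.04,"roll": 0,"gripper": 1},{"dx": -0.016,"dy": 0.138,"dz": 0.08,"roll": 0,"gripper": 1},{"dx": -0.016,"dy": 0.138,"dz": 0.09,"roll": 0,"gripper": 1},{"dx": -0.016,"dy": 0.138,"dz": 0.09,"roll": 0,"gripper": 1},{"dx": -0.016,"dy": 0.138,"dz": 0.09,"roll": 0,"gripper": 1}]'

```text
t: 20.25
eef_pos: [599.8, -236.1, 83.8]
eef_rot: [2.221, 2.221, 0.001]
contact_force: [0.5, -0.2, 0.3]
grip_width: 85.4
finger_force: 0.0
```

Run:
```python
from look import *
f=bot.grab_frame('wrist');save(f,'w8.png');o=bot.get_obs();p=o['eef_pos']
print(p,o['eef_rot'],rim(f,(600,-236),14,30),rim(f,(600,-236),38,10))
```

```text
[ 600.29049743 -236.39049036   84.6271613 ] [2.21972870e+00 2.21944614e+00 2.13844090e-03] [ 599.8 -236.6   29.8   14.3 3920. ] [ 599.9 -236.4    9.8   38.2  659. ]
```

View pics/w8.png

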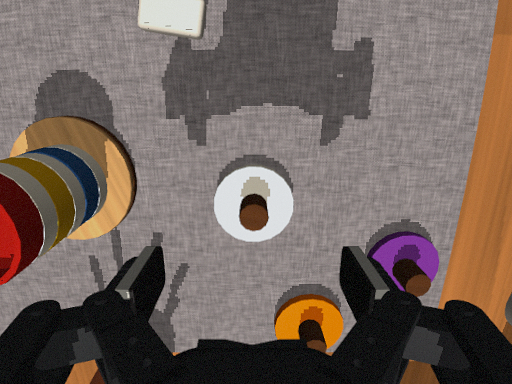

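The white lid is confirmed with its knob at (254,213), between the stack at left and the orange and purple lids at lower right. I'll descend onto the knob.

Emit:
jog_arm --plan '[{"dx": 0,"dy": -0.001,"dz": 0.03,"roll": 0,"gripper": 1},{"dx": 0,"dy": -0.001,"dz": 0.055,"roll": 0,"gripper": 1},{"dx": 0,"dy": -0.001,"dz": 0.067,"roll": 0,"gripper": 1},{"dx": 0,"dy": -0.001,"dz": 0.067,"roll": 0,"gripper": 1},{"dx": 0,"dy": -0.001,"dz": 0.067,"roll": 0,"gripper": 1}]'

```text
t: 20.8
eef_pos: [599.3, -236.4, 17.4]
eef_rot: [2.22, 2.22, 0.002]
contact_force: [0.2, -0.2, 0.4]
grip_width: 85.3
finger_force: 0.0
```

Emit:
jog_arm --plan '[{"dx": 0,"dy": 0,"dz": 0,"roll": 0,"gripper": -1},{"dx": 0,"dy": 0,"dz": 0,"roll": 0,"gripper": -1},{"dx": 0,"dy": 0,"dz": 0,"roll": 0,"gripper": -1},{"dx": 0,"dy": 0,"dz": 0,"roll": 0,"gripper": -1},{"dx": 0,"dy": 0,"dz": 0,"roll": 0,"gripper": -1},{"dx": 0,"dy": 0,"dz": 0,"roll": 0,"gripper": -1},{"dx": 0,"dy": 0,"dz": 0,"roll": 0,"gripper": -1},{"dx": 0,"dy": 0,"dz": 0,"roll": 0,"gripper": -1},{"dx": 0,"dy": 0,"dz": 0,"roll": 0,"gripper": -1},{"dx": 0,"dy": 0,"dz": 0,"roll": 0,"gripper": -1}]'

```text
t: 21.8
eef_pos: [598.7, -236.3, 16.3]
eef_rot: [2.221, 2.221, 0.001]
contact_force: [-0.3, -0.3, 4.6]
grip_width: 18.4
finger_force: 39.3
```

Run:
```python
from look import *
f=bot.grab_frame('wrist');save(f,'w9.png');o=bot.get_obs();p=o['eef_pos']
print(p,o['grip_width'],o['finger_force'],o['contact_force'],rim(f,(600,-236),14,30))
```

```text
[ 598.63403889 -236.28079401   16.33715917] 18.168027561810597 39.26233470439911 [-1.51446875 -0.82104304  4.45323975] [ 597.4 -236.4   29.8   14.3 4336. ]
```

View pics/w9.png

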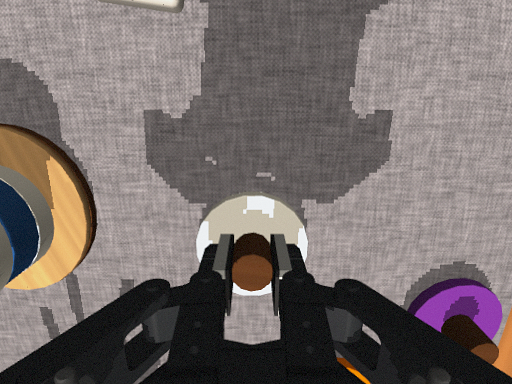

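The knob is held between the pads at (252,262). I'll lift straight up and carry it over the stack.

Emit:
jog_arm --plan '[{"dx": 0,"dy": 0,"dz": -0.04,"roll": 0,"gripper": -1},{"dx": 0,"dy": 0,"dz": -0.08,"roll": 0,"gripper": -1},{"dx": 0,"dy": 0,"dz": -0.12,"roll": 0,"gripper": -1},{"dx": 0,"dy": 0,"dz": -0.145,"roll": 0,"gripper": -1},{"dx": 0.003,"dy": -0.03,"dz": -0.145,"roll": 0,"gripper": -1},{"dx": 0.008,"dy": -0.07,"dz": -0.145,"roll": 0,"gripper": -1},{"dx": 0.012,"dy": -0.105,"dz": -0.145,"roll": 0,"gripper": -1},{"dx": 0.015,"dy": -0.13,"dz": -0.145,"roll": 0,"gripper": -1},{"dx": 0.0155,"dy": -0.1375,"dz": -0.145,"roll": 0,"gripper": -1},{"dx": 0.0155,"dy": -0.1375,"dz": -0.145,"roll": 0,"gripper": -1},{"dx": 0.0155,"dy": -0.1375,"dz": -0.145,"roll": 0,"gripper": -1},{"dx": 0.0155,"dy": -0.1375,"dz": -0.145,"roll": 0,"gripper": -1}]'

```text
t: 23.05
eef_pos: [462.1, -220.6, 160.8]
eef_rot: [2.22, 2.222, 0.002]
contact_force: [0.5, 0.7, -1.6]
grip_width: 18.2
finger_force: 39.5
```

Run:
```python
from look import *
f=bot.grab_frame('wrist');save(f,'w10.png');o=bot.get_obs();p=o['eef_pos']
print(p,o['eef_rot'],o['grip_width'],rim(f,p[:2],p[2]-2.3,30),rim(f,(459.7,-220.8),102,30,tol=2.5))
W=world(f);m=(abs(W[...,2]-p[2]+2.3)<5)&(np.hypot(W[...,0]-p[0],W[...,1]-p[1])<34);A=np.c_[W[m][:,:2],np.ones(m.sum())]
print('tilt',np.linalg.lstsq(A,W[m][:,2],rcond=None)[0][:2])
```

```text
[ 461.94904625 -220.56026446  160.78528437] [2.22055506e+00 2.22191527e+00 1.88707573e-03] 18.312749069395228 [ 460.9 -220.9   29.8  158.8 4353. ] [ 459.8 -220.7   29.5  102.2  693. ]
tilt [-0.0004911  -0.01264445]
```

View pics/w10.png

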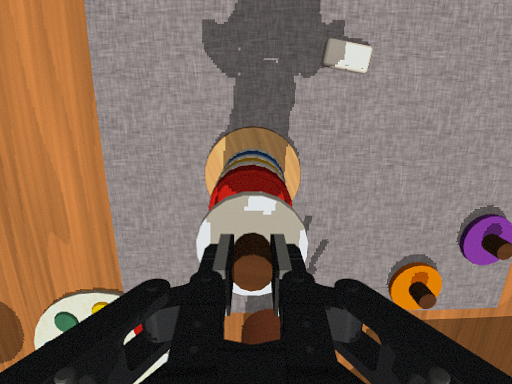

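The lid is level over the red dish at (250,190), with an offset of about 1 mm. I'll lower it.

Emit:
jog_arm --plan '[{"dx": 0.001,"dy": -0.001,"dz": 0.02,"roll": 0,"gripper": -1},{"dx": 0.001,"dy": -0.001,"dz": 0.032,"roll": 0,"gripper": -1},{"dx": 0.001,"dy": -0.001,"dz": 0.038,"roll": 0,"gripper": -1},{"dx": 0.001,"dy": -0.001,"dz": 0.042,"roll": 0,"gripper": -1},{"dx": 0.001,"dy": -0.001,"dz": 0.0445,"roll": 0,"gripper": -1},{"dx": 0.001,"dy": -0.001,"dz": 0.047,"roll": 0,"gripper": -1},{"dx": 0.001,"dy": -0.001,"dz": 0.0485,"roll": 0,"gripper": -1},{"dx": 0.001,"dy": -0.001,"dz": 0.0485,"roll": 0,"gripper": -1},{"dx": 0.001,"dy": -0.001,"dz": 0.0485,"roll": 0,"gripper": -1}]'

```text
t: 24.0
eef_pos: [459.8, -219.8, 112.5]
eef_rot: [2.221, 2.221, 0.0]
contact_force: [0.4, -0.7, -0.8]
grip_width: 18.6
finger_force: 39.6
```

Run:
```python
from look import *
f=bot.grab_frame('wrist');o=bot.get_obs();p=o['eef_pos']
print(p,o['contact_force'],rim(f,p[:2],110,30))
```

```text
[ 459.76310205 -219.78275238  112.54114775] [-0.22168235  1.03267827 -1.01660167] [ 458.6 -220.    29.7  110.5 4349. ]
```

The lid top is at 110.5, within the fit (1.3 mm off centre). Releasing and rising.

Emit:
jog_arm --plan '[{"dx": 0,"dy": 0,"dz": 0.0003,"roll": 0,"gripper": -1},{"dx": 0,"dy": 0,"dz": 0.0003,"roll": 0,"gripper": 0.2},{"dx": 0,"dy": 0,"dz": 0,"roll": 0,"gripper": 0.4},{"dx": 0,"dy": 0,"dz": 0,"roll": 0,"gripper": 0.4},{"dx": 0,"dy": 0,"dz": 0,"roll": 0,"gripper": 0.4},{"dx": 0,"dy": 0,"dz": 0,"roll": 0,"gripper": 0.4},{"dx": 0,"dy": 0,"dz": -0.02,"roll": 0,"gripper": 0.4},{"dx": 0,"dy": 0,"dz": -0.06,"roll": 0,"gripper": 0.4},{"dx": 0,"dy": 0,"dz": -0.1,"roll": 0,"gripper": 0.4},{"dx": 0,"dy": 0,"dz": -0.1,"roll": 0,"gripper": 0.4},{"dx": 0,"dy": 0,"dz": -0.1,"roll": 0,"gripper": 0.4}]'

```text
t: 25.15
eef_pos: [460.0, -219.9, 213.1]
eef_rot: [2.22, 2.22, -0.0]
contact_force: [-1.2, 0.2, -0.9]
grip_width: 59.8
finger_force: 0.0
```

Run:
```python
from look import *
f=bot.grab_frame('wrist');o=bot.get_obs();p=o['eef_pos']
print(p,o['grip_width'],rim(f,(459,-220),110.3,30),rim(f,(461,-220),134,10))
f=bot.grab_frame('scene');save(f,'s2.png');a=f['color'][60:260,120:420,::-1];cv2.imwrite('pics/s2c.png',cv2.resize(a,None,fx=2.6,fy=2.6))
```

```text
[ 459.18876218 -219.73312006  211.95573338] 59.758574000148265 [ 458.5 -220.3   29.7  110.4 3090. ] [ 458.5 -220.     9.7  134.2  496. ]
```

View pics/s2c.png

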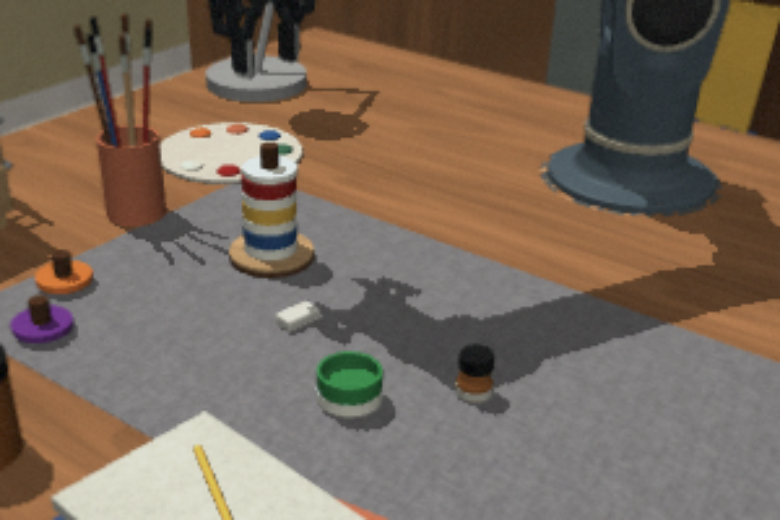

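The stack of blue, yellow, red and lid stands upright in the stand at crop pixel (270,210), and everything else is in place. Handing in.

```bash
python3 -c "
from station import bot
print(bot.close_job())"
```

```text
the job is handed in; nothing more can be done
None
```

The blue, yellow and red dishes and the white lid are stacked upright in the stand, each within about 2 mm of centred on the one below by the camera fits; the job is handed in at about 25 s, with no verdict returned.

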